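# Slip angle of a lacquered sample, kept with a gauge slide

## Robot

A 7-joint arm with a two-finger parallel gripper is mounted at the origin on the work surface. World frame = base frame: x ahead of the robot, y to its left, z up, the work surface at z = 0. Lengths are in m, angles in rad, forces in N, time in s.
With the tool pointing down it reaches from about 0.425 to 0.925 m from the base axis. Payload 6.8 kg.
Tool frame: the origin (TCP) lies on the mounting face of the last link; the fingertips stand 182 mm ahead of it and the grasp point (between the pads) lies 163 mm ahead of it (robot.tcp_to_tips is the distance from the TCP to the fingertips, in m); z points along the fingers, y is the line along which they close (so a half turn about z gives the same grasp; the last joint's range is limited). The gripper opens to 88 mm and grips with 3 to 60 N. Pads are 20 mm wide; open, the fingers measure 115 mm over their backs; the gripper's body (75 mm by 178 mm) begins 61 mm behind the grasp point.
Start: joints at [1.175, 0.477, 0.022, 1.555, -0.011, 1.109, -0.083], TCP at [0.192, -0.647, 0.405] pointing down, gripper open.
Joint ranges: [-2.96, 2.96], [-0.34, 2.1], [-1.41, 1.46], [0.24, 2.44], [-1.37, 4.51], [0.17, 1.92], [-2.96, 2.96]. Speed limits (rad/s): [2.39, 2.39, 3.14, 3.14, 3.14, 3.14, 3.14].

## Interface

Orientations are given as [roll, pitch, yaw] about the fixed x, y, z axes, in that order (R = Rz(yaw) Ry(pitch) Rx(roll)).
In Python, from workcell import monitor, grab_frame, ticket, models, robot gives the robot as it stands. The module is installed in compiled form; this text tells all that it offers.
- The arm moves only by the tool carry_out, never from a script. Its argument "plan" is one flat list of numbers, 7 for each row, row after row: the shift along the tool's x, y, z in units of 25 mm (1.0 is 25 mm), then the turn, a rotation vector about the tool's x, y, z in units of 6 degrees (1.0 is 6 degrees), then the gripper's target within -1 to 1 (fully open at 1, half-way at 0, shut at -1). A call has exactly 5 rows; each row is the pose to reach, as a shift and turn from the pose commanded when the call began, along the tool's axes at that moment; what a row does not reach only later rows make up. A row lasts 1/12 s, in which the tool goes at most 41.7 mm and 7.16 degrees, less where a joint would pass 70% of its speed; a pose out of reach is approached as far as the arm can. A call with a gripper value outside its range is refused whole. The fingers move at their own pace and stop on an object; "squeeze" is the grip in N (left out, the last holds). Time passes only in rows, so rows that repeat a pose let the fingers close, or fill a call up. It gives the time, the measured TCP pose, the force, the opening and the grip force at its end, in the units of the state.
- monitor.get_obs(): the state, without advancing time (a new reading comes with each control period).
- grab_frame(name): name is "side" or "top" or "wrist"; returns a dict with "pixels" (480x640x3 uint8, red, green, blue), "fovy" (degrees; the focal length in pixels is half the picture's height over the tangent of half this angle, whatever the lens; pixels are square), "cx", "cy" (the principal point, pixels), "distortion" ([k1, k2, p1, p2, k3] as OpenCV has them; the pictures are not rectified), "origin" and "attitude" of the camera in the world. Camera axes: x right, y down, z forward; pixel columns grow to the right and rows downward; lengths in m; the calibration is good to about 2 mm. A picture is of the moment at which its call begins. There is no depth.
- ticket.close_job(): hands the job in; it is judged then, once.
Trained networks look in a picture, given as the dict that the camera call returned (one of the last four; its "shot" number tells which), for a name from the list of things; names that differ only in an ending like _2 or _b are one class to them, and where a whole thing is asked for, a point or a joint stands for the part that bears it (a point fixed in the world has none). Each returns a list of dicts, best first, with "score" (0 to 1); they miss things now and then, are a little off and sometimes report something else, mostly with a low value. They report only what shows in the picture. A call takes as long as a camera call. They do not tell look-alikes from the thing itself.
- models.find_in(picture, query): "location" ([x, y, z] in m, in the coordinates of the camera as it stood for that picture, good to about 4 mm: the middle of the surface that is visible of it).
The state is a dict: "clock": time; "joint_pos": joint angles; "dq": joint speeds; "joint_efforts": joint torques, N m; "eef_pos": TCP position; "tcp_rot": TCP orientation; "contact_force": force on the tool from outside, world axes, zero at the start; "torque": the same for the moment, N m; "grip_width": finger opening in m; "grasp_force": force on a finger pad.
Only numpy, scipy, OpenCV 4.12 (cv2) and the standard library are available. Lean on these libraries where they do the work, as an engineer would, in place of code of your own. Each camera call takes 0.05 s, during which the arm holds its last target. There are 200 camera calls.

## Task

Find the angle at which the dark lacquered sample slips: lift the hinged board slowly by its bar until that sample has just slid down to the brass stop, while the pale cork-soled one beside it stays where it is, and leave the board standing at that tilt. Then keep the angle by pushing the orange gauge slide in along its track by its black post until its nose bears on the green strip under the board, pressed home with a steady push of about 5 N for a second, and leave it there. Touch neither sample, do not jerk the board or force the slide, and leave the other things on the bench alone.

Things in the scene. Friction and masses are not known exactly. Their poses are not given: they have to be found in the camera images.
- base: grey base plate of the slip tester, fixed to the bench, 585 x 180 mm, 12 mm thick. Origin: bench level, straight under the hinge line, midway across. Its x axis runs from the hinge along the plate to the far end (plate spans x -40 to +545 mm), y across, z up. Hinge line is along y, 45 mm above the bench. Two 10 mm high aluminium rails (inner faces at y = +-21.5 mm, x 60 to 534 mm, tops 22 mm above the bench) guide the slide.
- board (a joint): tilt of the board in rad, 0 = level (start), growing as its barred end rises, to 1.0 at most. The hinge is stiff (about 2 N m of friction), so that the board stays where it is left; lifting at the bar takes some 11 to 14 N. The sample slips somewhere between 0.22 and 0.45 rad; the cork-soled one slips some 0.1 rad later.
- board_hinge (a point): point on the board at the middle of the hinge line, in the plane of the board's underside; axes turn with the board: x up the board to the bar, y across, z out of its top. Board (mid-brown wood): 150 mm wide, 12 mm thick, from x -10 to +200 mm. A brass stop bar across it has its uphill face at x = 30 mm and stands 14 mm over its top. A green wear strip, 44 mm wide, is fixed along the middle of the underside (x 30 to 190 mm); it stands out 2 to 10 mm, differing each time.
- bar (a point): middle of the round steel lifting bar, 12 mm diameter, along y, held by two arms at y = +-55 mm beyond the board's free edge; 237 mm from the hinge line and 6 mm above the underside plane. Free gap between bar and board edge 31 mm; the bar is 51 mm above the bench when level.
- sample_center (a point): centre of the dark lacquered wood sample with a small red patch on one side, 50 x 40 x 24 mm, about 120 g, lying flat on the board (50 mm along it), 120 to 150 mm from the hinge, left or right of the board's middle. Slid down to the stop, its centre is at 55 mm along the board.
- reference_center (a point): centre of the pale wood sample with a cork sole, same size, beside the dark one. It must stay where it lies on the board.
- nose (a point): centre of the slide's nose: a brass roller-shaped bar, 12 mm diameter, 30 mm long along y, on top of the orange upright; it is 70 mm above the bench. It meets the wear strip under the board. At the start it stands 290 to 320 mm from the hinge line, beyond the bar, pointing to the board; it passes under the board only when that is raised by more than 0.23 rad.
- post (a point): point on the axis of the slide's black post, 16 mm diameter, 77 mm above the bench; the post's top is at 102 mm, the slide's orange foot below it reaches to 24 mm. The post is 185 mm farther from the hinge than the nose. Push it towards the hinge.
- slide: the orange gauge slide, 0.25 kg, foot 230 x 40 x 12 mm; origin under the nose, x towards the post. Lies loose between the rails, 1.5 mm play each side; moves under about 1 N. The nose meets the sloping strip as a wedge, so the force on it is 1.1 to 1.7 times the push on the post; the contact is hard. A push over 7 or 8 N counts as forcing it, over 10 N pries the board up.
- offcut: bystander: dark wood offcut, 45 x 26 x 16 mm, on the base plate beside the track; origin under its middle.
- pencil: bystander: flat red carpenter's pencil, 160 x 14 x 8 mm, on the base plate on the other side of the track; origin under its middle.
- plane: bystander: small block plane, 160 x 50 x 52 mm; origin under its middle.
- glue: bystander: yellow glue bottle, 56 mm diameter, 150 mm high; origin under its middle.
- varnish: bystander: amber jar, 70 mm diameter, 90 mm high; origin under its middle.
- mallet: bystander: wooden hammer lying on the bench.
- driver: bystander: red screwdriver lying on the bench.
Mind the look-alikes: they are no part of the job. Of the things that look like the part that bears reference_center, the larger one is meant. Leave any turquoise look-alike of the part that bears sample_center alone.

How it is judged:
By the outcome, as a careful person would: the job done as asked, in the order asked, and still so for the second after the job is handed in, with the robot touching nothing.
It also fails if it takes over 72 s, if anything falls off the work surface, if the arm or the gripper's body presses on something with over 40 N, if the wrist force passes 120 N, or if a joint passes its speed limit or range.

## Working session

There is one attempt and no reset: what is moved stays moved. The work goes in short steps, Python scripts to look and compute and a tool call to move; the robot and the scene stay as the last step left them, time stands still between calls to the robot, and variables do not carry over. Pictures are saved under pics/ and viewed, at most 10 in all, crops included, and the job is handed in when it is done.

Besides the shell and the picture viewer there is one more tool, called after "Emit:" by a JSON object that holds its "op" and its "data", one argument or row to a line. carry_out: Moves the arm, as the interface text tells. Its arguments: {"type":"object","properties":{"plan":{"type":"array"},"squeeze":{"type":"number"}},"required":["plan"]}

```bash
mkdir -p pics
cat > h.py <<'E'
import numpy as np, cv2
from scipy.spatial.transform import Rotation as R
from workcell import monitor, grab_frame, ticket, models, robot
def K(f):
    h=f["pixels"].shape[0]; fl=h/2/np.tan(np.radians(f["fovy"])/2)
    return np.array([[fl,0,f["cx"]],[0,fl,f["cy"]],[0,0,1.]])
def att(f):
    a=np.array(f["attitude"],float)
    return a if a.shape==(3,3) else (R.from_quat(a).as_matrix() if a.size==4 else R.from_euler('xyz',a).as_matrix())
def ray(f,px):
    u=cv2.undistortPoints(np.array([[px]],float),K(f),np.array(f["distortion"],float))[0,0]
    return att(f)@np.array([u[0],u[1],1.])
def onz(f,px,z):
    d=ray(f,px);o=np.array(f["origin"]);return o+d*(z-o[2])/d[2]
def proj(f,P):
    A=att(f);P=np.atleast_2d(np.array(P,float))
    r=cv2.Rodrigues(A.T)[0];t=-A.T@np.array(f["origin"])
    return cv2.projectPoints(P,r,t,K(f),np.array(f["distortion"],float))[0][:,0]
def find(f,q):
    return [(round(d["score"],2),np.round(att(f)@np.array(d["location"])+np.array(f["origin"]),3), np.round(proj(f,att(f)@np.array(d["location"])+np.array(f["origin"]))[0])) for d in models.find_in(f,q)]
def save(f,n,crop=None,s=1):
    im=f["pixels"][:,:,::-1]
    if crop: im=im[crop[1]:crop[3],crop[0]:crop[2]]
    cv2.imwrite("pics/"+n,cv2.resize(im,None,fx=s,fy=s,interpolation=cv2.INTER_CUBIC))
E
python3 - <<'E'
from h import *
print(monitor.get_obs())
for c in ("top","side"):
    f=grab_frame(c); save(f,c+"0.png"); print(c,f["origin"],f["attitude"],f["fovy"],f["distortion"])
    for q in ["base","board","bar","sample_center","reference_center","nose","post","slide"]:
        print(q,find(f,q))
E
```

```text
{'clock': 0.0, 'joint_pos': array([ 1.1749006 ,  0.47778407,  0.02234218,  1.55642558, -0.0115139 ,
        1.10928651, -0.08310028]), 'dq': array([ 1.05387864e-03, -1.80866597e-04, -3.66554121e-04, -8.20612476e-05,
       -1.14804727e-03,  6.43003814e-04, -9.78508862e-04]), 'joint_efforts': array([-3.05844405e-04, -5.82840943e+01,  1.53468210e+00, -2.72604758e+01,
       -5.42330195e-02,  1.69912702e-02,  1.70116618e-04]), 'eef_pos': array([ 0.19152543, -0.64697965,  0.40370315]), 'tcp_rot': array([-3.13982126e+00,  1.19827407e-04,  2.87809048e-01]), 'contact_force': array([-0.35551785,  0.4865359 ,  0.36949223]), 'torque': array([ 0.01468486, -0.00320331, -0.02858616]), 'grasp_force': 0.0, 'grip_width': 0.08787412924159493}
top [0.40071234 0.01149494 1.29303157] [-3.02714575  0.01551873 -1.56505979] 55.7859526861148 [-0.0025006  0.         0.         0.         0.       ]
base [(0.79, array([0.529, 0.015, 0.012]), array([315., 254.]))]
board [(0.74, array([ 0.515, -0.12 ,  0.057]), array([365., 257.]))]
bar [(0.97, array([ 0.512, -0.119,  0.053]), array([364., 258.]))]
sample_cente
[... 953 characters left out ...]
rray([0.451, 0.502, 0.027]), array([325., 460.]))]
sample_center [(0.68, array([0.694, 0.111, 0.028]), array([239., 266.])), (0.54, array([ 0.561, -0.063,  0.08 ]), array([310., 204.])), (0.5, array([0.561, 0.205, 0.023]), array([290., 309.]))]
reference_center [(0.84, array([ 0.484, -0.06 ,  0.081]), array([341., 208.])), (0.55, array([ 0.354, -0.036,  0.02 ]), array([393., 239.]))]
nose [(0.56, array([0.566, 0.205, 0.023]), array([288., 308.]))]
post [(0.63, array([0.558, 0.202, 0.021]), array([292., 308.])), (0.18, array([0.532, 0.08 , 0.011]), array([313., 269.]))]
slide [(0.87, array([0.558, 0.206, 0.024]), array([292., 309.])), (0.25, array([0.624, 0.186, 0.029]), array([263., 296.]))]
```

View pics/top0.png

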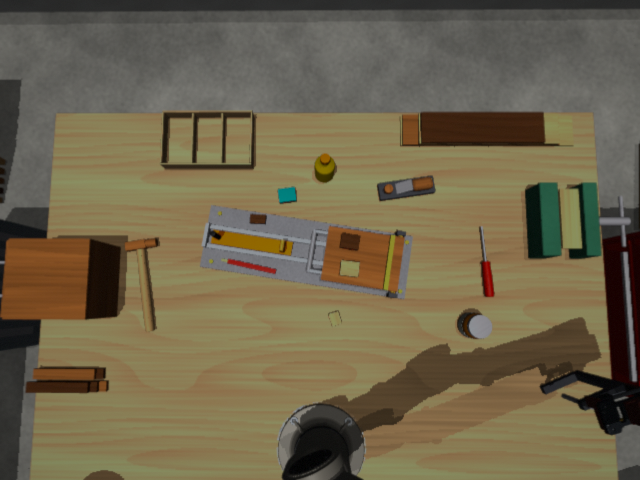

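View pics/side0.png

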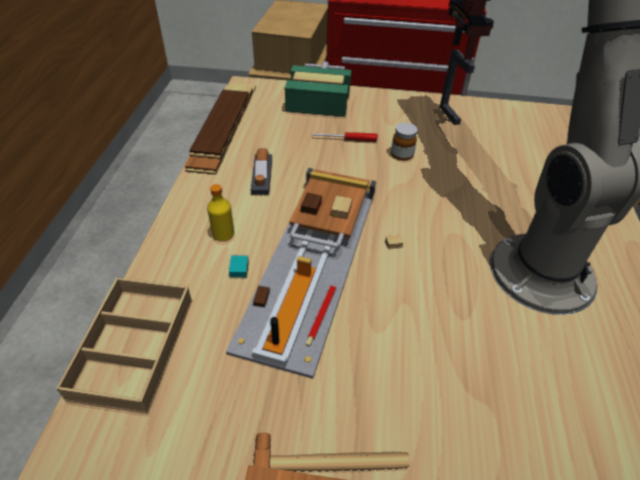

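Top view: the tester's hinge end is on the right (brass stop ~(395,262)) and the steel bar is at ~(318,251). The orange slide runs left, with its nose at ~(288,247) and post at ~(215,235). The dark sample is at (349,241) and the pale one at (349,268). Look-alikes are the turquoise block at (287,195) and a small pale block at (335,318). The larger pale one on the board is the reference. I'll check this in an enlarged crop.

Run:
```python
from h import *
f=grab_frame("top"); save(f,"top1.png",(195,180,420,335),3.5)
print([ (p,np.round(onz(f,p,z),3)) for p,z in [((214,207),.012),((201,267),.012),((405,298),.012),((411,237),.012),((318,251),.057)]])
```

```text
[((214, 207), array([0.662, 0.308, 0.012])), ((201, 267), array([0.489, 0.34 , 0.012])), ((405, 298), array([ 0.405, -0.236,  0.012])), ((411, 237), array([ 0.577, -0.256,  0.012])), ((318, 251), array([0.531, 0.008, 0.057]))]
```

View pics/top1.png

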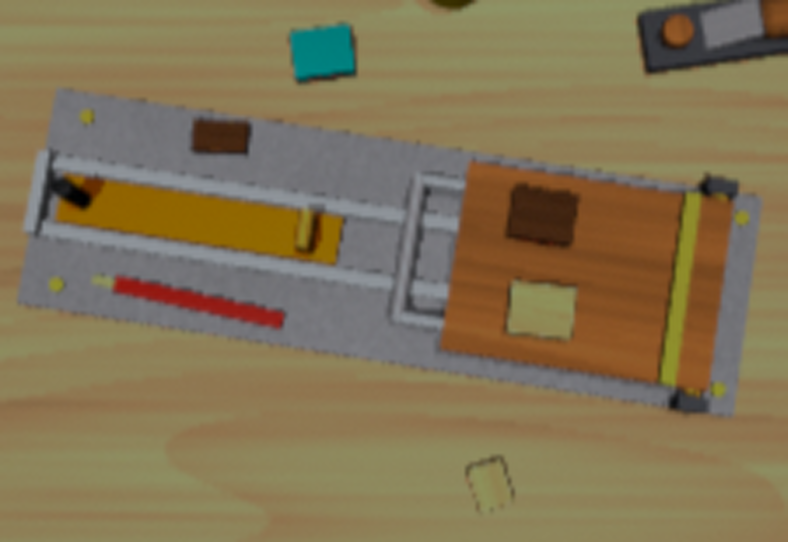

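Run:
```python
from h import *
from scipy.optimize import least_squares
f=grab_frame("top"); s=grab_frame("side"); w=grab_frame("wrist")
c=lambda x,y:(x/3.5+195-.36,y/3.5+180-.36)
obs=[((.545,-.09,.012),c(58,89)),((.545,.09,.012),c(20,303)),((-.04,.09,.012),c(732,415)),((-.04,-.09,.012),c(760,198))]
B=np.array([o[0] for o in obs]);px=np.array([o[1] for o in obs])
def T(p,P): 
    a=p[2];P=np.atleast_2d(P);return np.c_[p[0]+np.cos(a)*P[:,0]-np.sin(a)*P[:,1],p[1]+np.sin(a)*P[:,0]+np.cos(a)*P[:,1],P[:,2]]
best=None
for sg in (1,-1):
    b=B.copy();b[:,1]*=sg
    r=least_squares(lambda p:(proj(f,T(p,b))-px).ravel(),[.5,-.2,1.4])
    print(sg,r.cost,r.x,np.round(r.fun,1)); best=r if best is None or r.cost<best.cost else best
p=best.x; np.save("base.npy",p)
for n,P in dict(bar=(.237,0,.051),post=(.49,0,.077),nose=(.305,0,.07),hinge=(0,0,.045)).items():
    P=T(p,P)[0];print(n,P.round(3),proj(f,P).round(),proj(s,P).round())
o=monitor.get_obs();Rt=R.from_euler('xyz',o["tcp_rot"]).as_matrix()
print("wrist cam in tool",Rt.T@(np.array(w["origin"])-o["eef_pos"]),(Rt.T@att(w)).round(3),w["fovy"])
# measured in base frame
inv=lambda P:np.r_[(np.array([[np.cos(p[2]),np.sin(p[2])],[-np.sin(p[2]),np.cos(p[2])]])@(np.array(P[:2])-p[:2])),P[2]]
for n,q,z in [("bar",c(406,250),.057),("nose",c(305,228),.076),("sample",c(543,214),.081),("ref",c(542,310),.081),("posttop",c(55,185),.102),("postbot",c(84,195),.024)]: print(n,inv(onz(f,q,z)).round(3))
```

```text
1 1.1952419868666695 [ 0.4977061  -0.20753077  1.41972409] [-0.4 -0.3 -0.9  0.1  0.4  0.5  0.8 -0.5]
-1 7856.2390031275545 [ 0.50033777 -0.20750257  1.41914658] [-11.8  60.2  10.6 -62.4   8.8 -63.4  -7.6  61.6]
bar [0.533 0.027 0.051] [[311. 250.]] [[316. 240.]]
post [0.571 0.277 0.077] [[219. 235.]] [[278. 322.]]
nose [0.544 0.094 0.07 ] [[286. 246.]] [[307. 256.]]
hinge [ 0.498 -0.208  0.045] [[396. 264.]] [[341. 180.]]
wrist cam in tool [ 0.08152324 -0.00107495  0.01919946] [[ 0.    -0.955 -0.297]
 [ 1.    -0.     0.   ]
 [-0.    -0.297  0.955]] 65.92854432631806
bar [0.238 0.003 0.057]
nose [ 0.318 -0.     0.076]
sample [ 0.138 -0.039  0.081]
ref [0.128 0.035 0.081]
posttop [ 0.509 -0.001  0.102]
postbot [ 0.504 -0.005  0.024]
```

Emit:
{"op": "carry_out", "data": {
  "plan": [1.1, -1.16, 0, 0, 0, 0.84, -0.25, 2.2, -2.32, 0, 0, 0, 1.68, -0.25, 3.3, -3.48, 0, 0, 0, 2.52, -0.25, 4.4, -4.64, 0, 0, 0, 3.36, -0.25, 5.5, -5.8, 0, 0, 0, 4.19, -0.25]
}}

```text
clock: 1.52
eef_pos: [0.2828, -0.4674, 0.4047]
tcp_rot: [3.141, -0.0, -0.156]
contact_force: [0.7, -0.2, -0.0]
grip_width: 0.0581
grasp_force: 0.0
```

```bash
cat >> h.py <<'E'
p=np.load("base.npy")
ex=np.array([np.cos(p[2]),np.sin(p[2]),0]);ey=np.array([-ex[1],ex[0],0]);ez=np.array([0,0,1.])
def b2w(x,y,z): return np.array([p[0],p[1],0])+ex*x+ey*y+ez*z
def w2b(P): d=np.array(P)-[p[0],p[1],0]; return np.array([d@ex,d@ey,d[2]])
def state():
    o=monitor.get_obs();Rt=R.from_euler('xyz',o["tcp_rot"])
    F=o["contact_force"]
    print("t",round(o["clock"],2),"tcp base mm",(w2b(o["eef_pos"])*1e3).round(1),"rpy",np.round(o["tcp_rot"],3),"F base",np.round([F@ex,F@ey,F[2]],2),"w",round(o["grip_width"],4),"g",round(o["grasp_force"],1))
    return o,Rt
def to(x,y,z,yaw=None):
    o,Rt=state(); d=Rt.as_matrix().T@(b2w(x,y,z)-o["eef_pos"])/.025
    print("units",d.round(3)); 
    if yaw is not None: print("turn",np.degrees((Rt.inv()*R.from_euler('xyz',[np.pi,0,yaw])).as_rotvec())/6)
E
python3 -c "
from h import *
to(.237,0,.35,p[2]-np.pi/2)"
```

```text
t 1.52 tcp base mm [-289.3  173.3  404.7] rpy [ 3.141 -0.    -0.156] F base [-0.05 -0.72 -0.01] w 0.0581 g 0.0
units [  6.838 -21.083   2.188]
turn [ 0.00187093 -0.00362672 -0.04275162]
```

Emit:
{"op": "carry_out", "data": {
  "plan": [0.46, -1.4, 0.1, 0, 0, 0, -0.25, 0.92, -2.8, 0.2, 0, 0, 0, -0.25, 1.38, -4.2, 0.3, 0, 0, 0, -0.25, 1.84, -5.6, 0.4, 0, 0, 0, -0.25, 2.3, -7.0, 0.5, 0, 0, 0, -0.25]
}}

```text
clock: 1.93
eef_pos: [0.3659, -0.3031, 0.3924]
tcp_rot: [3.141, -0.001, -0.151]
contact_force: [1.4, -0.4, -0.5]
grip_width: 0.0329
grasp_force: 0.0
```

Emit:
{"op": "carry_out", "data": {
  "plan": [0.46, -1.4, 0.1, 0, 0, 0, -0.25, 0.92, -2.8, 0.2, 0, 0, 0, -0.25, 1.38, -4.2, 0.3, 0, 0, 0, -0.25, 1.84, -5.6, 0.4, 0, 0, 0, -0.25, 2.3, -7.0, 0.5, 0, 0, 0, -0.25]
}}

```text
clock: 2.35
eef_pos: [0.4491, -0.1388, 0.3799]
tcp_rot: [3.141, -0.001, -0.151]
contact_force: [0.1, -1.0, -0.4]
grip_width: 0.033
grasp_force: 0.0
```

Emit:
{"op": "carry_out", "data": {
  "plan": [0.46, -1.4, 0.2, 0, 0, 0, -0.25, 0.92, -2.8, 0.4, 0, 0, 0, -0.25, 1.38, -4.2, 0.6, 0, 0, 0, -0.25, 1.84, -5.6, 0.8, 0, 0, 0, -0.25, 2.25, -7.0, 1.2, 0, 0, 0, -0.25]
}}

```text
clock: 2.77
eef_pos: [0.5316, 0.0258, 0.3504]
tcp_rot: [-3.141, -0.002, -0.151]
contact_force: [0.6, -0.4, -0.5]
grip_width: 0.033
grasp_force: 0.0
```

```bash
python3 -c "
from h import *
to(.237,0,.217,p[2]-np.pi/2)
w=grab_frame('wrist');save(w,'w1.png')
t=grab_frame('top')
im=np.hstack([t['pixels'][180:335,195:420],grab_frame('side')['pixels'][150:305,230:400]])[:,:,::-1]
cv2.imwrite('pics/ts1.png',cv2.resize(im,None,fx=2,fy=2))
print('bar wrist px',proj(w,[b2w(.237,-.05,.051),b2w(.237,0,.051),b2w(.237,.05,.051)]), find(w,'bar'))
"
```

```text
t 2.77 tcp base mm [235.8   1.6 350.4] rpy [-3.141e+00 -2.000e-03 -1.510e-01] F base [-0.26 -0.63 -0.47] w 0.033 g 0.0
units [ 0.05  -0.047  5.337]
turn [-0.00488511 -0.02279332 -0.00306804]
bar wrist px [[319.79161616 165.08141902]
 [319.83851537 229.49467581]
 [319.88025583 287.66797188]] [(0.94, array([ 0.522, -0.125,  0.058]), array([521., 217.])), (0.74, array([0.628, 0.176, 0.027]), array([114., 134.]))]
```

View pics/w1.png

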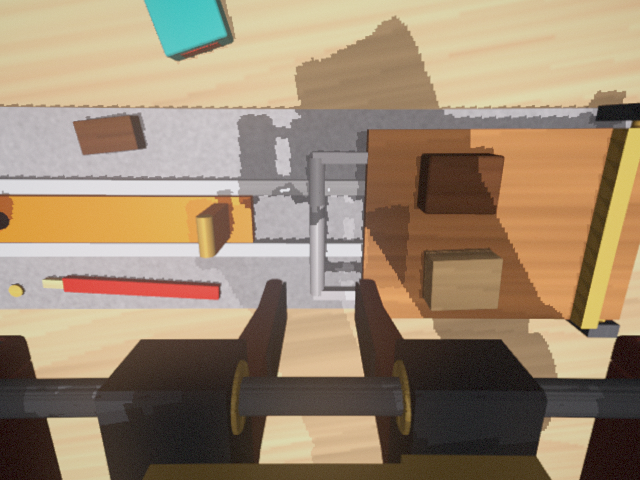

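View pics/ts1.png

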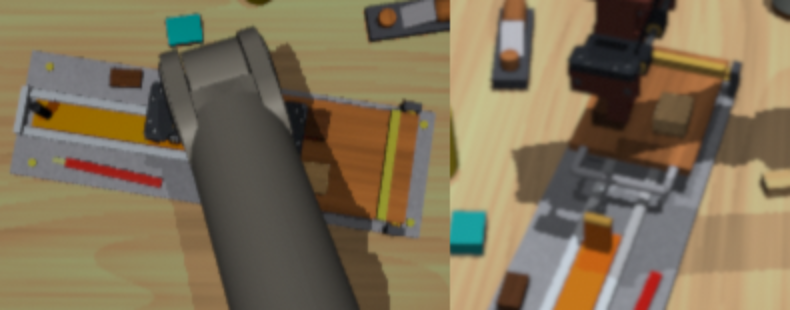

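Wrist view: the bar is at (317,225), between the fingers. The dark sample is at (460,185), the reference at (462,280), and the stop at about (610,220). I'm going down to the bar.

Emit:
{"op": "carry_out", "data": {
  "plan": [0.05, -0.1, 1.2, 0, 0, 0, -0.25, 0.05, -0.1, 2.4, 0, 0, 0, -0.25, 0.05, -0.1, 3.6, 0, 0, 0, -0.25, 0.05, -0.1, 4.6, 0, 0, 0, -0.25, 0.05, -0.1, 5.3, 0, 0, 0, -0.25]
}}

```text
clock: 3.38
eef_pos: [0.5312, 0.0241, 0.2153]
tcp_rot: [3.14, 0.002, -0.154]
contact_force: [-0.4, 1.2, 0.1]
grip_width: 0.033
grasp_force: 0.0
```

```bash
python3 -c "
from h import *
state()
w=grab_frame('wrist');save(w,'w2.png')"
```

```text
t 3.38 tcp base mm [234.    1.8 215.3] rpy [ 3.14e+00  2.00e-03 -1.54e-01] F base [1.13 0.54 0.1 ] w 0.033 g 0.0
```

View pics/w2.png

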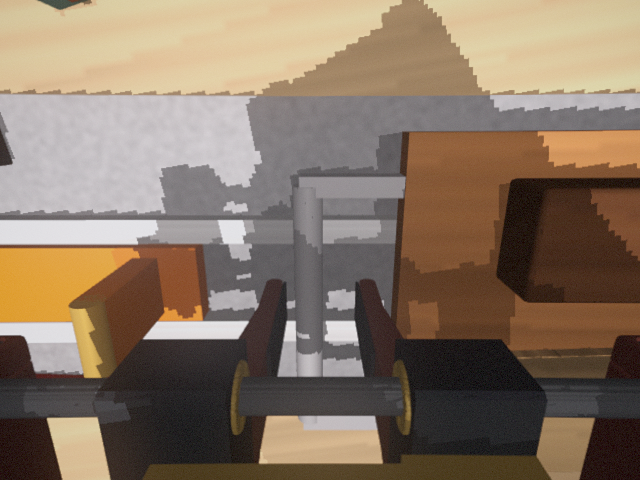

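The bar sits slightly left of the fingers' centre (309 vs 320), about 4 mm. I'll let the arm settle with a small shift.

Emit:
{"op": "carry_out", "data": {
  "plan": [0, -0.05, 0, 0, 0, 0, -0.25, 0, -0.05, 0, 0, 0, 0, -0.25, 0, -0.05, 0, 0, 0, 0, -0.25, 0, -0.05, 0, 0, 0, 0, -0.25, 0, -0.05, 0, 0, 0, 0, -0.25]
}}

```text
clock: 3.85
eef_pos: [0.5328, 0.0274, 0.2184]
tcp_rot: [-3.141, -0.002, -0.151]
contact_force: [0.0, -0.5, 0.6]
grip_width: 0.0329
grasp_force: 0.0
```

```bash
python3 -c "
from h import *
state()"
```

```text
t 3.85 tcp base mm [237.6   0.6 218.4] rpy [-3.141e+00 -2.000e-03 -1.510e-01] F base [-0.52 -0.11  0.59] w 0.0329 g 0.0
```

Emit:
{"op": "carry_out", "data": {
  "plan": [0, 0, 0, 0, 0, 0, -0.6, 0, 0, 0, 0, 0, 0, -0.8, 0, 0, 0, 0, 0, 0, -1, 0, 0, 0, 0, 0, 0, -1, 0, 0, 0, 0, 0, 0, -1],
  "squeeze": 30
}}

```text
clock: 4.27
eef_pos: [0.5325, 0.0285, 0.2174]
tcp_rot: [-3.14, -0.001, -0.15]
contact_force: [-0.4, 3.9, 1.6]
grip_width: 0.0113
grasp_force: 30.0
```

```bash
python3 -c "
from h import *
state()"
```

```text
t 4.27 tcp base mm [238.6   1.1 217.4] rpy [-3.14e+00 -1.00e-03 -1.50e-01] F base [3.81 0.98 1.64] w 0.0113 g 30.0
```

Emit:
{"op": "carry_out", "data": {
  "plan": [0, -0.01, -0.04, 0, 0, 0, -1, 0, -0.015, -0.11, 0, 0, 0, -1, 0, -0.02, -0.19, 0, 0, 0, -1, 0, -0.02, -0.28, 0, 0, 0, -1, 0, -0.02, -0.38, 0, 0, 0, -1]
}}

```text
clock: 4.68
eef_pos: [0.5325, 0.0283, 0.2258]
tcp_rot: [-3.141, 0.0, -0.151]
contact_force: [3.9, 1.8, -12.1]
grip_width: 0.011
grasp_force: 30.0
```

```bash
python3 -c "
from h import *
state()"
```

```text
t 4.68 tcp base mm [238.4   1.1 225.8] rpy [-3.141  0.    -0.151] F base [  2.39  -3.61 -12.11] w 0.011 g 30.0
```

Lifting as expected (about 12 N).

Emit:
{"op": "carry_out", "data": {
  "plan": [0, 0.006, -0.08, 0, 0, 0, -1, 0, 0.012, -0.15, 0, 0, 0, -1, 0, 0.018, -0.23, 0, 0, 0, -1, 0, 0.025, -0.3, 0, 0, 0, -1, 0, 0.032, -0.38, 0, 0, 0, -1]
}}

```text
clock: 5.1
eef_pos: [0.5324, 0.0275, 0.2353]
tcp_rot: [-3.141, 0.0, -0.151]
contact_force: [3.6, 3.3, -13.1]
grip_width: 0.0113
grasp_force: 30.0
```

Emit:
{"op": "carry_out", "data": {
  "plan": [0, 0.009, -0.08, 0, 0, 0, -1, 0, 0.018, -0.15, 0, 0, 0, -1, 0, 0.027, -0.23, 0, 0, 0, -1, 0, 0.037, -0.3, 0, 0, 0, -1, 0, 0.047, -0.38, 0, 0, 0, -1]
}}

```text
clock: 5.52
eef_pos: [0.5322, 0.0264, 0.2448]
tcp_rot: [-3.141, 0.0, -0.151]
contact_force: [3.9, 3.2, -12.8]
grip_width: 0.0109
grasp_force: 30.0
```

```bash
cat >> h.py <<'E'
def theta():
    o,_=state(); r=w2b(o["eef_pos"]); z=r[2]-.2174+.006
    th=np.arcsin(z/np.hypot(.237,.006))-np.arctan2(.006,.237); print("theta",th.round(4)); return th
E
python3 -c "
from h import *
theta()"
```

```text
t 5.52 tcp base mm [236.5   1.1 244.8] rpy [-3.141  0.    -0.151] F base [  3.74  -3.41 -12.79] w 0.0109 g 30.0
theta 0.1161
```

Emit:
{"op": "carry_out", "data": {
  "plan": [0.01, 0.004, -0.08, 0, 0, 0, -1, 0.015, 0.012, -0.15, 0, 0, 0, -1, 0.02, 0.022, -0.23, 0, 0, 0, -1, 0.02, 0.032, -0.3, 0, 0, 0, -1, 0.02, 0.045, -0.375, 0, 0, 0, -1]
}}

```text
clock: 5.93
eef_pos: [0.5322, 0.025, 0.2548]
tcp_rot: [3.142, 0.001, -0.151]
contact_force: [2.8, 3.2, -11.7]
grip_width: 0.0115
grasp_force: 30.0
```

Emit:
{"op": "carry_out", "data": {
  "plan": [0, 0.015, -0.08, 0, 0, 0, -1, 0, 0.03, -0.15, 0, 0, 0, -1, 0, 0.045, -0.23, 0, 0, 0, -1, 0, 0.06, -0.3, 0, 0, 0, -1, 0, 0.075, -0.37, 0, 0, 0, -1]
}}

```text
clock: 6.35
eef_pos: [0.5319, 0.0231, 0.2643]
tcp_rot: [3.141, 0.001, -0.151]
contact_force: [1.6, 4.5, -12.0]
grip_width: 0.0112
grasp_force: 30.0
```

```bash
cat >> h.py <<'E'
def bpt(th,x,y,z):  # board frame -> world
    return b2w(x*np.cos(th)-z*np.sin(th), y, .045+x*np.sin(th)+z*np.cos(th))
def look(name=None,th=None):
    th=theta() if th is None else th
    w=grab_frame("wrist")
    for n,xx,y in (("dark@start",.138,-.039),("ref@start",.128,.035),("dark@stop",.055,-.039)):
        uv=proj(w,bpt(th,xx+.015,y,.036))[0]; u,v=np.round(uv).astype(int)
        ok=8<=u<632 and 8<=v<472
        print(n,(u,v),w["pixels"][v-4:v+5,u-4:u+5].reshape(-1,3).mean(0).round() if ok else "out")
    if name: save(w,name)
    return w
E
python3 -c "
from h import *
w=look('w3.png')
for q in ('sample_center','reference_center'): print(q,[(a,(w2b(b)*1e3).round(),c) for a,b,c in find(w,q)])"
```

```text
t 6.35 tcp base mm [233.2   0.9 264.3] rpy [ 3.141e+00  1.000e-03 -1.510e-01] F base [  4.68  -0.94 -12.  ] w 0.0112 g 30.0
theta 0.1999
dark@start (np.int64(562), np.int64(236)) [67. 42. 27.]
ref@start (np.int64(550), np.int64(396)) [66. 66. 68.]
dark@stop (np.int64(740), np.int64(224)) out
sample_center [(0.7, array([141., -40., 105.]), array([558., 227.])), (0.61, array([ 336., -131.,   24.]), array([124.,  18.]))]
reference_center [(0.55, array([136.,  20., 104.]), array([543., 361.])), (0.15, array([172., -33.,  93.]), array([464., 238.]))]
```

View pics/w3.png

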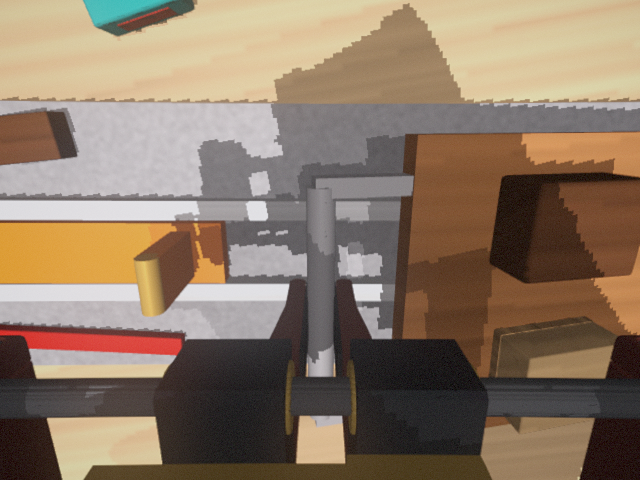

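Both samples are in view: dark at (565,225), pale at (555,370). Now small steps of about 0.02 rad, with a look after each.

Emit:
{"op": "carry_out", "data": {
  "plan": [0, 0.002, -0.037, 0, 0, 0, -1, 0, 0.008, -0.074, 0, 0, 0, -1, 0, 0.014, -0.111, 0, 0, 0, -1, 0, 0.022, -0.148, 0, 0, 0, -1, 0, 0.03, -0.185, 0, 0, 0, -1]
}}

```text
clock: 6.92
eef_pos: [0.5318, 0.0222, 0.2687]
tcp_rot: [3.141, 0.001, -0.151]
contact_force: [-0.5, 2.9, -12.1]
grip_width: 0.0114
grasp_force: 30.0
```

```bash
cat > step.py <<'E'
from h import *
th=theta(); w=look(None,th)
for q in ('sample_center','reference_center'):
    out=[]
    for a,b,c in find(w,q):
        r=w2b(b)-[0,0,.045]; out.append((a,"along",round(1e3*(r[0]*np.cos(th)+r[2]*np.sin(th))),"y",round(1e3*r[1]),c))
    print(q,out[:2])
E
python3 step.py
```

```text
t 6.92 tcp base mm [232.2   0.9 268.7] rpy [ 3.141e+00  1.000e-03 -1.510e-01] F base [  2.77   0.89 -12.14] w 0.0114 g 30.0
theta 0.2189
dark@start (np.int64(560), np.int64(235)) [68. 42. 26.]
ref@start (np.int64(548), np.int64(393)) [61. 60. 62.]
dark@stop (np.int64(731), np.int64(222)) out
sample_center [(0.89, 'along', 149, 'y', -37, array([566., 239.])), (0.72, 'along', 321, 'y', -134, array([130.,  15.]))]
reference_center [(0.81, 'along', 143, 'y', 19, array([542., 354.]))]
```

Emit:
{"op": "carry_out", "data": {
  "plan": [0, 0.009, -0.036, 0, 0, 0, -1, 0, 0.018, -0.072, 0, 0, 0, -1, 0, 0.027, -0.108, 0, 0, 0, -1, 0, 0.036, -0.144, 0, 0, 0, -1, 0, 0.046, -0.18, 0, 0, 0, -1]
}}

```text
clock: 7.48
eef_pos: [0.5316, 0.0211, 0.2733]
tcp_rot: [3.141, 0.001, -0.151]
contact_force: [-1.6, 1.6, -12.9]
grip_width: 0.0114
grasp_force: 30.0
```

```bash
python3 step.py
```

```text
t 7.48 tcp base mm [231.1   0.9 273.3] rpy [ 3.141e+00  1.000e-03 -1.510e-01] F base [  1.4    1.78 -12.91] w 0.0114 g 30.0
theta 0.2388
dark@start (np.int64(558), np.int64(233)) [68. 42. 27.]
ref@start (np.int64(546), np.int64(390)) [60. 59. 61.]
dark@stop (np.int64(722), np.int64(220)) out
sample_center [(0.85, 'along', 151, 'y', -43, array([564., 224.])), (0.69, 'along', 316, 'y', -133, array([141.,  21.]))]
reference_center [(0.63, 'along', 142, 'y', 21, array([541., 354.])), (0.5, 'along', 381, 'y', -73, array([ 37., 134.]))]
```

Emit:
{"op": "carry_out", "data": {
  "plan": [0, 0.009, -0.036, 0, 0, 0, -1, 0, 0.019, -0.072, 0, 0, 0, -1, 0, 0.029, -0.108, 0, 0, 0, -1, 0, 0.039, -0.144, 0, 0, 0, -1, 0, 0.05, -0.18, 0, 0, 0, -1]
}}

```text
clock: 8.05
eef_pos: [0.5315, 0.0199, 0.2778]
tcp_rot: [3.141, 0.001, -0.151]
contact_force: [-3.8, 1.1, -12.7]
grip_width: 0.011
grasp_force: 30.0
```

```bash
python3 step.py
```

```text
t 8.05 tcp base mm [229.9   0.8 277.8] rpy [ 3.141e+00  1.000e-03 -1.510e-01] F base [  0.53   3.92 -12.73] w 0.011 g 30.0
theta 0.2587
dark@start (np.int64(556), np.int64(232)) [68. 42. 27.]
ref@start (np.int64(544), np.int64(387)) [54. 53. 54.]
dark@stop (np.int64(713), np.int64(218)) out
sample_center [(0.84, 'along', 148, 'y', -42, array([563., 224.])), (0.79, 'along', 318, 'y', -133, array([133.,  20.]))]
reference_center [(0.96, 'along', 139, 'y', 20, array([544., 350.]))]
```

Emit:
{"op": "carry_out", "data": {
  "plan": [-0.005, 0.01, -0.036, 0, 0, 0, -1, -0.01, 0.021, -0.072, 0, 0, 0, -1, -0.015, 0.032, -0.108, 0, 0, 0, -1, -0.02, 0.043, -0.144, 0, 0, 0, -1, -0.025, 0.054, -0.18, 0, 0, 0, -1]
}}

```text
clock: 8.62
eef_pos: [0.531, 0.0185, 0.2825]
tcp_rot: [3.141, -0.001, -0.151]
contact_force: [-2.2, 1.1, -12.5]
grip_width: 0.0108
grasp_force: 30.0
```

```bash
python3 step.py
```

```text
t 8.62 tcp base mm [228.5   1.1 282.5] rpy [ 3.141e+00 -1.000e-03 -1.510e-01] F base [  0.78   2.31 -12.5 ] w 0.0108 g 30.0
theta 0.2794
dark@start (np.int64(553), np.int64(231)) [67. 42. 27.]
ref@start (np.int64(542), np.int64(384)) [50. 49. 51.]
dark@stop (np.int64(705), np.int64(216)) out
sample_center [(0.95, 'along', 150, 'y', -40, array([548., 223.])), (0.9, 'along', 313, 'y', -134, array([140.,  22.]))]
reference_center [(0.81, 'along', 142, 'y', 20, array([539., 349.]))]
```

Emit:
{"op": "carry_out", "data": {
  "plan": [-0.005, 0.011, -0.036, 0, 0, 0, -1, -0.01, 0.023, -0.072, 0, 0, 0, -1, -0.01, 0.035, -0.108, 0, 0, 0, -1, -0.01, 0.047, -0.143, 0, 0, 0, -1, -0.01, 0.058, -0.178, 0, 0, 0, -1]
}}

```text
clock: 9.18
eef_pos: [0.5307, 0.0172, 0.2871]
tcp_rot: [-3.142, -0.001, -0.151]
contact_force: [-1.2, -1.5, -13.8]
grip_width: 0.0113
grasp_force: 30.0
```

```bash
python3 step.py
```

```text
t 9.18 tcp base mm [227.1   1.2 287.1] rpy [-3.142e+00 -1.000e-03 -1.510e-01] F base [ -1.62   0.98 -13.83] w 0.0113 g 30.0
theta 0.2995
dark@start (np.int64(551), np.int64(229)) [67. 42. 27.]
ref@start (np.int64(539), np.int64(381)) [53. 48. 45.]
dark@stop (np.int64(697), np.int64(215)) out
sample_center [(0.82, 'along', 150, 'y', -40, array([549., 224.])), (0.82, 'along', 312, 'y', -135, array([138.,  22.]))]
reference_center []
```

Emit:
{"op": "carry_out", "data": {
  "plan": [0, 0.013, -0.035, 0, 0, 0, -1, 0, 0.026, -0.07, 0, 0, 0, -1, 0, 0.039, -0.105, 0, 0, 0, -1, 0, 0.052, -0.141, 0, 0, 0, -1, 0, 0.065, -0.177, 0, 0, 0, -1]
}}

```text
clock: 9.75
eef_pos: [0.5304, 0.0157, 0.2915]
tcp_rot: [-3.141, -0.001, -0.151]
contact_force: [0.2, -0.7, -12.8]
grip_width: 0.0111
grasp_force: 30.0
```

```bash
python3 step.py
```

```text
t 9.75 tcp base mm [225.6   1.2 291.5] rpy [-3.141e+00 -1.000e-03 -1.510e-01] F base [ -0.67  -0.35 -12.79] w 0.0111 g 30.0
theta 0.3191
dark@start (np.int64(549), np.int64(228)) [67. 41. 27.]
ref@start (np.int64(537), np.int64(378)) [89. 75. 59.]
dark@stop (np.int64(689), np.int64(213)) out
sample_center [(0.57, 'along', 309, 'y', -134, array([139.,  26.]))]
reference_center [(0.94, 'along', 138, 'y', 20, array([532., 337.]))]
```

Emit:
{"op": "carry_out", "data": {
  "plan": [0, 0.013, -0.035, 0, 0, 0, -1, 0, 0.026, -0.07, 0, 0, 0, -1, 0, 0.039, -0.105, 0, 0, 0, -1, 0, 0.053, -0.14, 0, 0, 0, -1, 0, 0.067, -0.176, 0, 0, 0, -1]
}}

```text
clock: 10.32
eef_pos: [0.5302, 0.0141, 0.2959]
tcp_rot: [-3.141, -0.001, -0.151]
contact_force: [3.2, -1.7, -12.1]
grip_width: 0.0113
grasp_force: 30.0
```

```bash
python3 step.py
```

```text
t 10.32 tcp base mm [224.    1.3 295.9] rpy [-3.141e+00 -1.000e-03 -1.510e-01] F base [ -1.18  -3.39 -12.14] w 0.0113 g 30.0
theta 0.3391
dark@start (np.int64(547), np.int64(227)) [57. 34. 22.]
ref@start (np.int64(535), np.int64(375)) [129. 105.  77.]
dark@stop (np.int64(681), np.int64(211)) out
sample_center [(0.85, 'along', 304, 'y', -137, array([145.,  21.])), (0.63, 'along', 131, 'y', -42, array([570., 213.]))]
reference_center [(0.75, 'along', 137, 'y', 21, array([535., 339.]))]
```

The dark sample has started to move (150 → 131 along the board). I'll hold still and watch.

Emit:
{"op": "carry_out", "data": {
  "plan": [0.01, 0, 0, 0, 0, 0, -1, 0.01, 0, 0, 0, 0, 0, -1, 0.01, 0, 0, 0, 0, 0, -1, 0.01, 0, 0, 0, 0, 0, -1, 0.01, 0, 0, 0, 0, 0, -1]
}}

```text
clock: 10.88
eef_pos: [0.5303, 0.0141, 0.296]
tcp_rot: [-3.142, -0.0, -0.151]
contact_force: [-0.8, -1.2, -6.2]
grip_width: 0.0111
grasp_force: 30.0
```

```bash
python3 step.py
```

```text
t 10.88 tcp base mm [224.    1.2 296. ] rpy [-3.142 -0.    -0.151] F base [-1.34  0.65 -6.2 ] w 0.0111 g 30.0
theta 0.3397
dark@start (np.int64(547), np.int64(227)) [195. 136.  84.]
ref@start (np.int64(535), np.int64(375)) [128. 105.  77.]
dark@stop (np.int64(681), np.int64(211)) out
sample_center [(0.83, 'along', 305, 'y', -135, array([143.,  25.])), (0.8, 'along', 83, 'y', -37, array([627., 211.]))]
reference_center [(0.73, 'along', 139, 'y', 23, array([532., 345.]))]
```

Emit:
{"op": "carry_out", "data": {
  "plan": [0, 0, 0, 0, 0, 0, -1, 0, 0, 0, 0, 0, 0, -1, 0, 0, 0, 0, 0, 0, -1, 0, 0, 0, 0, 0, 0, -1, 0, 0, 0, 0, 0, 0, -1]
}}

```text
clock: 11.45
eef_pos: [0.5303, 0.0141, 0.296]
tcp_rot: [-3.142, -0.0, -0.151]
contact_force: [-1.2, -1.3, -0.8]
grip_width: 0.0111
grasp_force: 30.0
```

```bash
python3 step.py; python3 -c "
from h import *
save(grab_frame('wrist'),'w4.png')"
```

```text
t 11.45 tcp base mm [224.    1.1 296. ] rpy [-3.142 -0.    -0.151] F base [-1.47  0.95 -0.84] w 0.0111 g 30.0
theta 0.3394
dark@start (np.int64(547), np.int64(227)) [195. 136.  84.]
ref@start (np.int64(535), np.int64(375)) [129. 105.  77.]
dark@stop (np.int64(681), np.int64(211)) out
sample_center [(0.68, 'along', 83, 'y', -35, array([627., 216.])), (0.57, 'along', 308, 'y', -137, array([138.,  23.]))]
reference_center [(0.55, 'along', 140, 'y', 21, array([529., 339.]))]
```

View pics/w4.png

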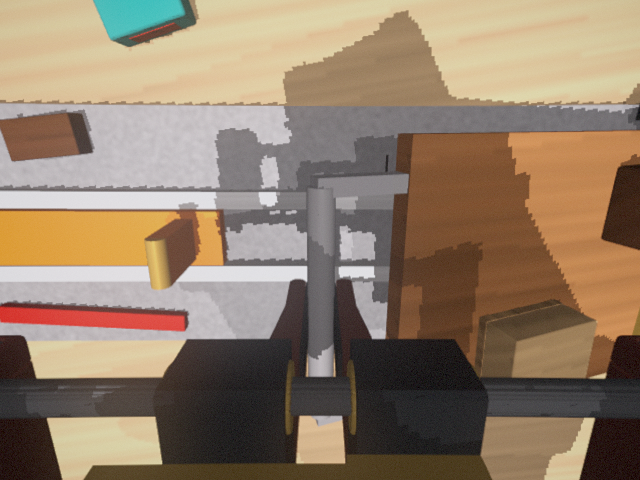

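The dark sample now shows only at the right edge (625,210) and is no longer moving. The pale one is still at (535,345). Releasing the bar and rising.

Emit:
{"op": "carry_out", "data": {
  "plan": [0, 0, 0, 0, 0, 0, -0.7, 0, 0, 0, 0, 0, 0, -0.55, 0, 0, 0, 0, 0, 0, -0.45, 0, 0, 0, 0, 0, 0, -0.45, 0, 0, 0, 0, 0, 0, -0.45]
}}

```text
clock: 12.07
eef_pos: [0.5303, 0.0141, 0.2958]
tcp_rot: [-3.141, -0.0, -0.151]
contact_force: [-0.0, 0.6, -0.6]
grip_width: 0.0239
grasp_force: 0.0
```

Emit:
{"op": "carry_out", "data": {
  "plan": [0, 0, -0.4, 0, 0, 0, -0.45, 0, 0, -1.2, 0, 0, 0, -0.45, 0, 0, -2.2, 0, 0, 0, -0.45, 0, 0, -3.4, 0, 0, 0, -0.45, 0, 0, -4.4, 0, 0, 0, -0.45]
}}

```text
clock: 12.48
eef_pos: [0.5301, 0.0142, 0.4082]
tcp_rot: [-3.141, -0.001, -0.151]
contact_force: [0.4, -0.1, -0.4]
grip_width: 0.0244
grasp_force: 0.0
```

```bash
python3 -c "
from h import *
state()
w=grab_frame('wrist'); save(w,'w5.png')
for th in (.32,.34,.36): print(th,proj(w,[bpt(th,.055,-.039,.036),bpt(th,.08,-.039,.036),bpt(th,.237,0,.006),bpt(th,.2,-.075,.012)]).round().tolist())
to(.56,0,.33,p[2]-np.pi)
"
```

```text
t 12.48 tcp base mm [224.1   1.3 408.2] rpy [-3.141e+00 -1.000e-03 -1.510e-01] F base [-0.08 -0.45 -0.38] w 0.0244 g 0.0
0.32 [[556.0, 177.0], [531.0, 179.0], [323.0, 235.0], [376.0, 130.0]]
0.34 [[558.0, 177.0], [533.0, 179.0], [325.0, 237.0], [379.0, 130.0]]
0.36 [[560.0, 177.0], [536.0, 179.0], [328.0, 239.0], [382.0, 130.0]]
t 12.53 tcp base mm [224.6  -0.  413. ] rpy [-3.14  -0.009 -0.151] F base [ 0.5  -1.98  2.7 ] w 0.024 g 0.0
units [ -0.027 -13.408   3.349]
turn [-0.08001484 -0.04987281 15.0018771 ]
```

View pics/w5.png

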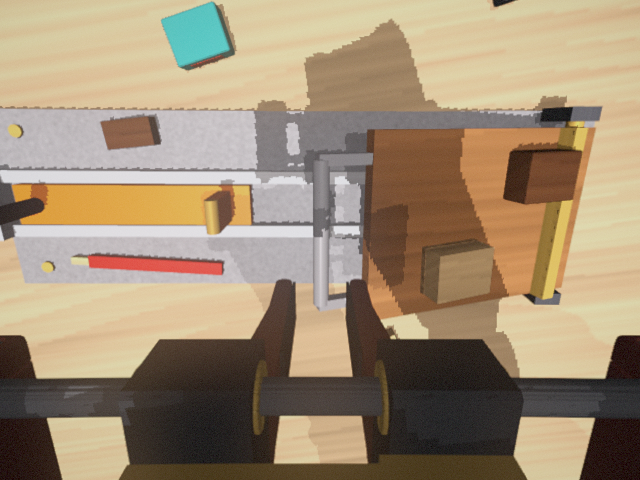

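The dark sample is against the brass stop (545,175), and the pale one is unmoved at (455,270). The board is holding. Next I go behind the post, turning the tool 90° and closing the fingers.

Emit:
{"op": "carry_out", "data": {
  "plan": [0, -0.9, 0, 0, 0, -1, -0.6, 0, -1.8, 0, 0, 0, -2, -0.8, 0, -2.7, 0, 0, 0, -3, -1, 0, -3.6, 0, 0, 0, -4, -1, 0, -4.5, 0, 0, 0, -5, -1],
  "squeeze": 5
}}

```text
clock: 12.95
eef_pos: [0.5471, 0.1263, 0.4064]
tcp_rot: [3.141, -0.001, 0.378]
contact_force: [1.0, -0.3, -0.1]
grip_width: 0.0002
grasp_force: 0.0
```

Emit:
{"op": "carry_out", "data": {
  "plan": [0.45, -0.78, 0, 0, 0, -1, -1, 0.9, -1.56, 0, 0, 0, -2, -1, 1.35, -2.34, 0, 0, 0, -3, -1, 1.8, -3.12, 0, 0, 0, -4, -1, 2.25, -3.9, 0, 0, 0, -5, -1]
}}

```text
clock: 13.37
eef_pos: [0.564, 0.2376, 0.4063]
tcp_rot: [3.141, -0.0, 0.901]
contact_force: [0.2, -0.3, 0.1]
grip_width: 0.0004
grasp_force: 0.0
```

Emit:
{"op": "carry_out", "data": {
  "plan": [0.78, -0.45, 0.3, 0, 0, -1, -1, 1.56, -0.9, 0.8, 0, 0, -2, -1, 2.34, -1.35, 1.4, 0, 0, -3, -1, 3.12, -1.8, 2, 0, 0, -4, -1, 3.9, -2.25, 2.6, 0, 0, -5, -1]
}}

```text
clock: 13.78
eef_pos: [0.5812, 0.3488, 0.3406]
tcp_rot: [3.141, -0.0, 1.425]
contact_force: [0.3, 0.1, 0.8]
grip_width: 0.0007
grasp_force: 0.0
```

```bash
python3 -c "
from h import *
to(.545,0,.237,p[2])
w=grab_frame('wrist');save(w,'w6.png')
print(proj(w,[b2w(.503,0,.102),b2w(.503,0,.024)]).round())
"
```

```text
t 13.78 tcp base mm [562.5   1.2 340.6] rpy [ 3.141 -0.     1.425] F base [ 0.18 -0.29  0.78] w 0.0007 g 0.0
units [-0.702  0.041  4.145]
turn [ 0.00656602 -0.00192968  0.04604232]
[[323. 342.]
 [322. 292.]]
```

View pics/w6.png

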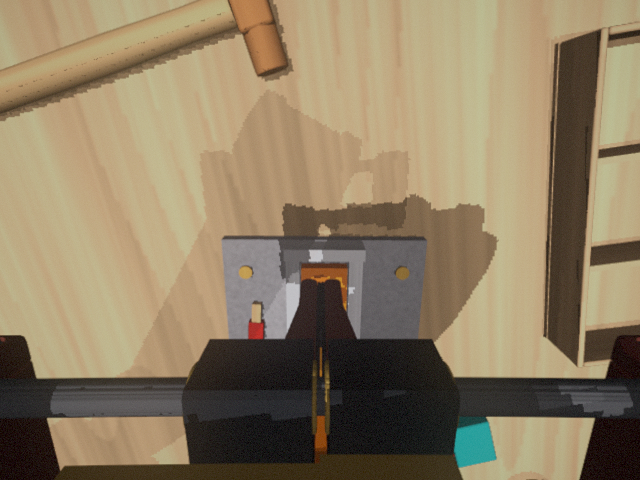

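The post is hidden straight behind the closed fingers, and the slide's end (325,270) is centred, so the lateral alignment is fine. Lowering behind it.

Emit:
{"op": "carry_out", "data": {
  "plan": [-0.1, 0.04, 0.9, 0, 0, 0, -1, -0.2, 0.04, 1.8, 0, 0, 0, -1, -0.3, 0.04, 2.7, 0, 0, 0, -1, -0.4, 0.04, 3.6, 0, 0, 0, -1, -0.45, 0.04, 4.15, 0, 0, 0, -1]
}}

```text
clock: 14.25
eef_pos: [0.58, 0.3354, 0.2349]
tcp_rot: [-3.14, 0.002, 1.419]
contact_force: [-0.5, -1.4, 0.3]
grip_width: 0.0005
grasp_force: 0.0
```

Emit:
{"op": "carry_out", "data": {
  "plan": [-0.1, 0, 0, 0, 0, 0, -1, -0.2, 0, 0, 0, 0, 0, -1, -0.3, 0, 0, 0, 0, 0, -1, -0.4, 0, 0, 0, 0, 0, -1, -0.5, 0, 0, 0, 0, 0, -1]
}}

```text
clock: 14.67
eef_pos: [0.5788, 0.3243, 0.2385]
tcp_rot: [3.14, -0.001, 1.42]
contact_force: [-0.1, 0.3, -0.4]
grip_width: 0.0006
grasp_force: 0.0
```

```bash
python3 -c "
from h import *
state()
for n in ('top','side'): print(n,[(a,(w2b(b)*1e3).round(),c) for q in ('nose','post') for a,b,c in find(grab_frame(n),q)])
"
```

```text
t 14.67 tcp base mm [ 5.380e+02 -1.000e-01  2.385e+02] rpy [ 3.14e+00 -1.00e-03  1.42e+00] F base [ 0.25  0.11 -0.38] w 0.0006 g 0.0
top [(0.88, array([346., -11.,  25.]), array([274., 241.])), (0.74, array([695., 135.,  22.]), array([143., 274.])), (0.64, array([346.,  -3.,  22.]), array([273., 244.])), (0.6, array([ 235., -219.,   99.]), array([324., 169.]))]
side [(0.65, array([356.,  -7.,  22.]), array([297., 286.])), (0.64, array([348.,   0.,  24.]), array([301., 284.]))]
```

Emit:
{"op": "carry_out", "data": {
  "plan": [-0.12, 0, 0, 0, 0, 0, -1, -0.24, 0, 0, 0, 0, 0, -1, -0.38, 0, 0, 0, 0, 0, -1, -0.56, 0, 0, 0, 0, 0, -1, -0.76, 0, 0, 0, 0, 0, -1]
}}

```text
clock: 15.48
eef_pos: [0.5754, 0.3051, 0.2369]
tcp_rot: [-3.142, -0.0, 1.42]
contact_force: [0.7, 0.2, 0.4]
grip_width: 0.0004
grasp_force: 0.3
```

Emit:
{"op": "carry_out", "data": {
  "plan": [-0.2, 0, 0, 0, 0, 0, -1, -0.4, 0, 0, 0, 0, 0, -1, -0.6, 0, 0, 0, 0, 0, -1, -0.8, 0, 0, 0, 0, 0, -1, -1.0, 0, 0, 0, 0, 0, -1]
}}

```text
clock: 15.9
eef_pos: [0.5717, 0.2801, 0.2369]
tcp_rot: [3.142, 0.0, 1.42]
contact_force: [0.3, 0.1, -0.6]
grip_width: 0.0005
grasp_force: 0.3
```

```bash
python3 -c "
from h import *
state()
f=grab_frame('side');g=grab_frame('top');
im=np.hstack([g['pixels'][180:335,195:420],f['pixels'][150:345,230:400][:155]])[:,:,::-1]
cv2.imwrite('pics/ts2.png',cv2.resize(im,None,fx=2,fy=2))
"
```

```text
t 15.9 tcp base mm [4.932e+02 2.000e-01 2.369e+02] rpy [3.142 0.    1.42 ] F base [ 0.14 -0.31 -0.64] w 0.0005 g 0.3
```

View pics/ts2.png

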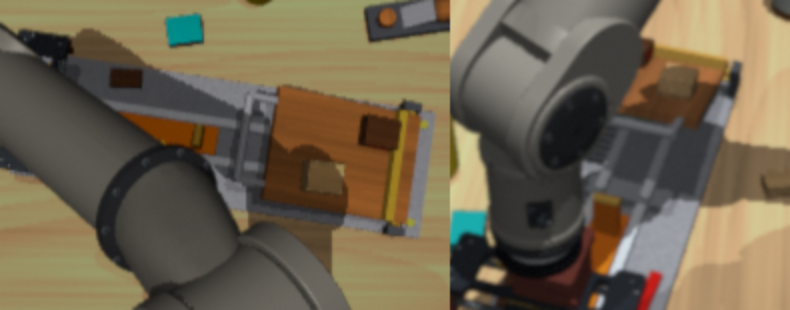

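Pushing works: the nose has moved about 30 mm toward the board (now ~(293,247) in top), and the dark sample is at the stop. Continuing.

Emit:
{"op": "carry_out", "data": {
  "plan": [-0.24, 0, 0, 0, 0, 0, -1, -0.5, 0, 0, 0, 0, 0, -1, -0.78, 0, 0, 0, 0, 0, -1, -1.07, 0, 0, 0, 0, 0, -1, -1.35, 0, 0, 0, 0, 0, -1]
}}

```text
clock: 16.42
eef_pos: [0.5666, 0.2464, 0.2369]
tcp_rot: [3.142, 0.0, 1.42]
contact_force: [0.8, 0.1, 0.6]
grip_width: 0.0006
grasp_force: 0.3
```

Emit:
{"op": "carry_out", "data": {
  "plan": [-0.28, 0, 0, 0, 0, 0, -1, -0.56, 0, 0, 0, 0, 0, -1, -0.84, 0, 0, 0, 0, 0, -1, -1.12, 0, 0, 0, 0, 0, -1, -1.4, 0, 0, 0, 0, 0, -1]
}}

```text
clock: 16.83
eef_pos: [0.5613, 0.212, 0.237]
tcp_rot: [3.142, -0.0, 1.42]
contact_force: [1.0, 1.1, -0.5]
grip_width: 0.0002
grasp_force: 0.3
```

Emit:
{"op": "carry_out", "data": {
  "plan": [-0.28, 0, 0, 0, 0, 0, -1, -0.56, 0, 0, 0, 0, 0, -1, -0.84, 0, 0, 0, 0, 0, -1, -1.12, 0, 0, 0, 0, 0, -1, -1.4, 0, 0, 0, 0, 0, -1]
}}

```text
clock: 17.25
eef_pos: [0.5561, 0.1774, 0.2369]
tcp_rot: [3.142, 0.0, 1.42]
contact_force: [0.2, 1.3, 0.2]
grip_width: 0.0005
grasp_force: 0.3
```

```bash
python3 -c "
from h import *
state()
"
```

```text
t 17.25 tcp base mm [3.893e+02 3.000e-01 2.369e+02] rpy [3.142 0.    1.42 ] F base [ 1.28 -0.01  0.25] w 0.0005 g 0.3
```

Emit:
{"op": "carry_out", "data": {
  "plan": [-0.28, 0, 0, 0, 0, 0, -1, -0.56, 0, 0, 0, 0, 0, -1, -0.84, 0, 0, 0, 0, 0, -1, -1.1, 0, 0, 0, 0, 0, -1, -1.34, 0, 0, 0, 0, 0, -1]
}}

```text
clock: 17.67
eef_pos: [0.551, 0.1443, 0.2369]
tcp_rot: [-3.142, 0.0, 1.42]
contact_force: [0.5, 0.0, 0.6]
grip_width: 0.0003
grasp_force: 0.3
```

Emit:
{"op": "carry_out", "data": {
  "plan": [-0.2, 0, 0, 0, 0, 0, -1, -0.36, 0, 0, 0, 0, 0, -1, -0.5, 0, 0, 0, 0, 0, -1, -0.62, 0, 0, 0, 0, 0, -1, -0.72, 0, 0, 0, 0, 0, -1]
}}

```text
clock: 18.08
eef_pos: [0.5484, 0.127, 0.2369]
tcp_rot: [-3.142, -0.0, 1.42]
contact_force: [0.6, 0.4, -0.8]
grip_width: 0.0003
grasp_force: 0.3
```

```bash
python3 -c "
from h import *
state()
w=grab_frame('wrist');save(w,'w7.png');f=grab_frame('top')
print(find(w,'nose'),find(w,'post'))
"
```

```text
t 18.08 tcp base mm [3.383e+02 3.000e-01 2.369e+02] rpy [-3.142 -0.     1.42 ] F base [ 0.49 -0.57 -0.78] w 0.0003 g 0.3
[(0.89, array([0.541, 0.12 , 0.025]), array([311., 289.]))] [(0.95, array([0.546, 0.121, 0.026]), array([320., 287.]))]
```

Emit:
{"op": "carry_out", "data": {
  "plan": [-0.1, 0, 0, 0, 0, 0, -1, -0.18, 0, 0, 0, 0, 0, -1, -0.24, 0, 0, 0, 0, 0, -1, -0.29, 0, 0, 0, 0, 0, -1, -0.33, 0, 0, 0, 0, 0, -1]
}}

```text
clock: 18.7
eef_pos: [0.5472, 0.1189, 0.237]
tcp_rot: [3.142, -0.0, 1.42]
contact_force: [-0.1, 0.1, 0.1]
grip_width: 0.0005
grasp_force: 0.3
```

Emit:
{"op": "carry_out", "data": {
  "plan": [-0.02, 0, 0, 0, 0, 0, -1, -0.035, 0, 0, 0, 0, 0, -1, -0.05, 0, 0, 0, 0, 0, -1, -0.06, 0, 0, 0, 0, 0, -1, -0.06, 0, 0, 0, 0, 0, -1]
}}

```text
clock: 19.12
eef_pos: [0.547, 0.1176, 0.2369]
tcp_rot: [3.142, 0.0, 1.42]
contact_force: [-0.4, 1.0, 0.5]
grip_width: 0.0006
grasp_force: 0.2
```

Emit:
{"op": "carry_out", "data": {
  "plan": [-0.02, 0, 0, 0, 0, 0, -1, -0.035, 0, 0, 0, 0, 0, -1, -0.05, 0, 0, 0, 0, 0, -1, -0.06, 0, 0, 0, 0, 0, -1, -0.06, 0, 0, 0, 0, 0, -1]
}}

```text
clock: 19.53
eef_pos: [0.5467, 0.116, 0.2369]
tcp_rot: [-3.142, 0.0, 1.42]
contact_force: [0.6, 0.3, 0.2]
grip_width: 0.0001
grasp_force: 0.2
```

Emit:
{"op": "carry_out", "data": {
  "plan": [-0.02, 0, 0, 0, 0, 0, -1, -0.035, 0, 0, 0, 0, 0, -1, -0.05, 0, 0, 0, 0, 0, -1, -0.06, 0, 0, 0, 0, 0, -1, -0.06, 0, 0, 0, 0, 0, -1]
}}

```text
clock: 19.95
eef_pos: [0.5465, 0.1145, 0.2369]
tcp_rot: [-3.142, 0.0, 1.42]
contact_force: [0.6, -0.0, -0.3]
grip_width: 0.0009
grasp_force: 0.2
```

Emit:
{"op": "carry_out", "data": {
  "plan": [-0.02, 0, 0, 0, 0, 0, -1, -0.035, 0, 0, 0, 0, 0, -1, -0.05, 0, 0, 0, 0, 0, -1, -0.06, 0, 0, 0, 0, 0, -1, -0.06, 0, 0, 0, 0, 0, -1]
}}

```text
clock: 20.37
eef_pos: [0.5463, 0.113, 0.2369]
tcp_rot: [3.142, 0.0, 1.42]
contact_force: [1.3, 0.0, -0.1]
grip_width: 0.0004
grasp_force: 0.2
```

Emit:
{"op": "carry_out", "data": {
  "plan": [-0.02, 0, 0, 0, 0, 0, -1, -0.035, 0, 0, 0, 0, 0, -1, -0.05, 0, 0, 0, 0, 0, -1, -0.06, 0, 0, 0, 0, 0, -1, -0.06, 0, 0, 0, 0, 0, -1]
}}

```text
clock: 20.78
eef_pos: [0.546, 0.1116, 0.2369]
tcp_rot: [-3.142, 0.0, 1.42]
contact_force: [-0.0, 0.4, -1.1]
grip_width: 0.0006
grasp_force: 0.2
```

Emit:
{"op": "carry_out", "data": {
  "plan": [-0.02, 0, 0, 0, 0, 0, -1, -0.035, 0, 0, 0, 0, 0, -1, -0.05, 0, 0, 0, 0, 0, -1, -0.06, 0, 0, 0, 0, 0, -1, -0.06, 0, 0, 0, 0, 0, -1]
}}

```text
clock: 21.2
eef_pos: [0.5458, 0.1101, 0.2369]
tcp_rot: [-3.142, 0.0, 1.42]
contact_force: [-0.1, 0.6, -0.7]
grip_width: 0.0002
grasp_force: 0.2
```

Emit:
{"op": "carry_out", "data": {
  "plan": [-0.02, 0, 0, 0, 0, 0, -1, -0.035, 0, 0, 0, 0, 0, -1, -0.05, 0, 0, 0, 0, 0, -1, -0.06, 0, 0, 0, 0, 0, -1, -0.06, 0, 0, 0, 0, 0, -1]
}}

```text
clock: 21.62
eef_pos: [0.5456, 0.1086, 0.2369]
tcp_rot: [-3.142, 0.0, 1.42]
contact_force: [-0.3, -0.2, -0.2]
grip_width: 0.0004
grasp_force: 0.2
```

Emit:
{"op": "carry_out", "data": {
  "plan": [-0.02, 0, 0, 0, 0, 0, -1, -0.035, 0, 0, 0, 0, 0, -1, -0.05, 0, 0, 0, 0, 0, -1, -0.06, 0, 0, 0, 0, 0, -1, -0.06, 0, 0, 0, 0, 0, -1]
}}

```text
clock: 22.03
eef_pos: [0.5454, 0.1071, 0.2369]
tcp_rot: [3.142, 0.0, 1.42]
contact_force: [0.6, -0.7, -0.4]
grip_width: 0.0007
grasp_force: 0.2
```

```bash
python3 -c "
from h import *
state()
for n in ('top','wrist'):
    f=grab_frame(n);u=f['pixels'].astype(int)
    # orange pixels: extent of slide foot in base x at z=.024
    m=(u[...,0]>110)&(u[...,0]-u[...,1]>40)&(u[...,2]<35); m=m.astype(np.uint8)
    k,l,s,c=cv2.connectedComponentsWithStats(m)
    for i in range(1,k):
        if s[i,4]>60:
            vv,uu=np.where(l==i); q=np.array([w2b(onz(f,(a,b),.024))[:2] for a,b in zip(uu[::7],vv[::7])]); print(n,s[i],(q.min(0)*1e3).round(),(q.max(0)*1e3).round())
"
```

```text
t 22.03 tcp base mm [3.183e+02 2.000e-01 2.369e+02] rpy [3.142 0.    1.42 ] F base [-0.62 -0.7  -0.39] w 0.0007 g 0.2
top [403 117  15  15 148] [  -7. -435.] [  34. -387.]
top [403 130  15  14  72] [ -12. -396.] [  28. -357.]
top [320 154  10   9  70] [ 231. -284.] [ 255. -265.]
top [334 227  58  46 827] [ 20. -79.] [182.  27.]
top [  8 239  74  14 460] [891.  76.] [1093.  120.]
top [394 254   8  22 104] [-14. -32.] [ 0. 23.]
top [228 260  33  10 106] [372.  60.] [464.  71.]
top [484 261  10  36 236] [-265.  -49.] [-244.   47.]
top [   1  266   86   53 1750] [839. 165.] [1082.  319.]
top [ 34 369  59  10 303] [781. 426.] [940. 461.]
wrist [342 281  18  57 331] [279. -21.] [315. -12.]
wrist [315 418  12  45 371] [184.  -3.] [219.   5.]
```

The slide is moving with the fingers (foot's rear end ≈ 315 mm). Continuing the small steps.

Emit:
{"op": "carry_out", "data": {
  "plan": [-0.02, 0, 0, 0, 0, 0, -1, -0.035, 0, 0, 0, 0, 0, -1, -0.05, 0, 0, 0, 0, 0, -1, -0.06, 0, 0, 0, 0, 0, -1, -0.06, 0, 0, 0, 0, 0, -1]
}}

```text
clock: 22.55
eef_pos: [0.5452, 0.1064, 0.2371]
tcp_rot: [3.141, -0.001, 1.42]
contact_force: [1.0, 3.4, -1.6]
grip_width: 0.0002
grasp_force: 2.3
```

Contact. I'll ease up to about 5 N.

Emit:
{"op": "carry_out", "data": {
  "plan": [-0.004, 0, 0, 0, 0, 0, -1, -0.008, 0, 0, 0, 0, 0, -1, -0.01, 0, 0, 0, 0, 0, -1, -0.01, 0, 0, 0, 0, 0, -1, -0.01, 0, 0, 0, 0, 0, -1]
}}

```text
clock: 22.97
eef_pos: [0.5452, 0.1063, 0.2371]
tcp_rot: [3.141, -0.001, 1.421]
contact_force: [1.4, 4.9, -1.2]
grip_width: 0.0004
grasp_force: 2.8
```

```bash
python3 -c "
from h import *
for i in range(3): state(); grab_frame('top')"
```

```text
t 22.97 tcp base mm [3.174e+02 3.000e-01 2.371e+02] rpy [ 3.141e+00 -1.000e-03  1.421e+00] F base [ 5.09 -0.61 -1.19] w 0.0004 g 2.8
t 23.02 tcp base mm [3.174e+02 3.000e-01 2.371e+02] rpy [ 3.141e+00 -2.000e-03  1.421e+00] F base [ 5.23  0.42 -1.85] w 0.0006 g 2.8
t 23.07 tcp base mm [3.174e+02 3.000e-01 2.371e+02] rpy [ 3.141e+00 -1.000e-03  1.421e+00] F base [ 5.67  0.71 -1.39] w 0.0004 g 2.8
```

About 5.2 N. Holding for 1.25 s, then backing off gently.

Emit:
{"op": "carry_out", "data": {
  "plan": [0, 0, 0, 0, 0, 0, -1, 0, 0, 0, 0, 0, 0, -1, 0, 0, 0, 0, 0, 0, -1, 0, 0, 0, 0, 0, 0, -1, 0, 0, 0, 0, 0, 0, -1]
}}

```text
clock: 23.53
eef_pos: [0.5452, 0.1063, 0.2371]
tcp_rot: [3.141, -0.001, 1.421]
contact_force: [1.1, 6.0, -1.0]
grip_width: 0.0006
grasp_force: 2.8
```

Emit:
{"op": "carry_out", "data": {
  "plan": [0, 0, 0, 0, 0, 0, -1, 0, 0, 0, 0, 0, 0, -1, 0, 0, 0, 0, 0, 0, -1, 0, 0, 0, 0, 0, 0, -1, 0, 0, 0, 0, 0, 0, -1]
}}

```text
clock: 23.95
eef_pos: [0.5452, 0.1063, 0.2371]
tcp_rot: [3.141, -0.002, 1.421]
contact_force: [0.5, 4.9, -1.4]
grip_width: 0.0009
grasp_force: 2.8
```

Emit:
{"op": "carry_out", "data": {
  "plan": [0, 0, 0, 0, 0, 0, -1, 0, 0, 0, 0, 0, 0, -1, 0, 0, 0, 0, 0, 0, -1, 0, 0, 0, 0, 0, 0, -1, 0, 0, 0, 0, 0, 0, -1]
}}

```text
clock: 24.37
eef_pos: [0.5452, 0.1063, 0.2371]
tcp_rot: [3.141, -0.001, 1.421]
contact_force: [0.6, 4.9, -1.3]
grip_width: 0.0007
grasp_force: 2.8
```

Emit:
{"op": "carry_out", "data": {
  "plan": [0.04, 0, 0, 0, 0, 0, -1, 0.1, 0, 0, 0, 0, 0, -1, 0.25, 0, 0, 0, 0, 0, -1, 0.5, 0, 0, 0, 0, 0, -1, 0.8, 0, 0, 0, 0, 0, -1]
}}

```text
clock: 24.78
eef_pos: [0.5482, 0.1249, 0.2368]
tcp_rot: [-3.141, 0.001, 1.419]
contact_force: [0.6, -0.2, -0.0]
grip_width: 0.0009
grasp_force: 0.0
```

Emit:
{"op": "carry_out", "data": {
  "plan": [0.2, 0, -0.5, 0, 0, 0, -1, 0.4, 0, -1.5, 0, 0, 0, -1, 0.6, 0, -2.5, 0, 0, 0, -1, 0.8, 0, -3.5, 0, 0, 0, -1, 1, 0, -4.5, 0, 0, 0, -1]
}}

```text
clock: 25.2
eef_pos: [0.5516, 0.1509, 0.3516]
tcp_rot: [3.141, -0.0, 1.421]
contact_force: [1.0, 0.9, 0.3]
grip_width: 0.0004
grasp_force: 0.0
```

Emit:
{"op": "carry_out", "data": {
  "plan": [1.2, 0, -0.5, 0, 0, 0, -1, 2.4, 0, -0.5, 0, 0, 0, -1, 3.6, 0, -0.5, 0, 0, 0, -1, 4.8, 0, -0.5, 0, 0, 0, -1, 6, 0, -0.5, 0, 0, 0, -1]
}}

```text
clock: 25.62
eef_pos: [0.5743, 0.3001, 0.3632]
tcp_rot: [3.141, -0.0, 1.42]
contact_force: [0.7, -0.4, -0.3]
grip_width: 0.0007
grasp_force: 0.0
```

```bash
python3 -c "
from h import *
state()
for n in ('top','side'):
    f=grab_frame(n); print(n,'nose px expected',proj(f,[b2w(.114,0,.07),b2w(.299,0,.1)]).round().tolist())
    for q in ('post','sample_center','reference_center','bar'): print(q,[(a,(w2b(b)*1e3).round(),c) for a,b,c in find(f,q)][:3])
    th=.34
    for k,P in dict(dark=(.055,-.039,.036),darkold=(.142,-.039,.012),ref=(.128,.035,.036)).items():
        u,v=proj(f,bpt(th,*P))[0].round().astype(int); print(k,(u,v),f['pixels'][v-1:v+2,u-1:u+2].reshape(-1,3).mean(0).round())
"
```

```text
t 25.62 tcp base mm [513.4   0.7 363.2] rpy [ 3.141 -0.     1.42 ] F base [-0.25 -0.75 -0.25] w 0.0007 g 0.0
top nose px expected [[356.0, 257.0], [288.0, 245.0]]
post [(0.62, array([257.,   0.,  25.]), array([304., 250.]))]
sample_center [(0.7, array([ 47., -35., 102.]), array([384., 246.])), (0.48, array([ 331., -148.,   25.]), array([287., 195.])), (0.45, array([695., 137.,  23.]), array([143., 274.]))]
reference_center [(0.86, array([111.,  38., 119.]), array([357., 269.]))]
bar [(0.96, array([105.,   1.,  91.]), array([360., 257.])), (0.25, array([-216.,  130.,   90.]), array([475., 325.]))]
dark (np.int64(387), np.int64(246)) [62. 35. 16.]
darkold (np.int64(353), np.int64(240)) [125.  75.  34.]
ref (np.int64(358), np.int64(268)) [155. 134.  83.]
side nose px expected [[330.0, 200.0], [308.0, 244.0]]
post [(0.8, array([177.,  -1.,  22.]), array([322., 232.]))]
sample_center [(0.71, array([ 358., -148.,   24.]), array([236., 271.])), (0.7, array([ 67., -41.,  98.]), array([320., 177.]))]
reference_center [(0.59, array([150., 172.,  19.]), array([394., 240.])), (0.58, array([136.,  37., 117.]), array([343., 194.])), (0.5, array([412.,  64.,  20.]), array([321., 315.]))]
bar [(0.85, array([147.,   3., 109.]), array([328., 197.]))]
dark (np.int64(323), np.int64(171)) [79. 49. 31.]
darkold (np.int64(313), np.int64(191)) [154. 100.  58.]
ref (np.int64(346), np.int64(186)) [163. 132.  90.]
```

```bash
python3 -c "
from h import *
print(ticket.close_job())"
```

```text
the job is handed in; nothing more can be done
None
```

The job is handed in: the dark sample slipped at about 0.34 rad and lies at the brass stop, the pale one stayed put, and the board stands at that tilt with the slide pressed home at about 5 N for over a second; one lapse, I viewed 11 pictures against the limit of 10.

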